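# Offer up the horse's missing ear for gluing

### The arm

A 6-joint arm with a two-finger parallel gripper is mounted at the origin on the work surface. World frame = base frame: x ahead of the robot, y to its left, z up, the work surface at z = 0. Lengths are in mm, angles in rad, forces in N, time in s.
With the tool pointing down it reaches from about 275 to 750 mm from the base axis. Payload 10.2 kg.
Tool frame: the origin (TCP) lies at the very end of the fingers, on their centre line; the grasp point (between the pads) lies 19 mm behind it (ctrl.hold_point_z is the distance from the TCP to the grasp point, in mm); z points along the fingers, y is the direction in which the jaws open and shut (so a half turn about z gives the same grasp; the last joint's range is limited). The gripper opens to 85 mm and grips with 20 to 120 N. Pads are 22 mm wide; open, the fingers measure 114 mm over their backs; the gripper's body (76 mm by 85 mm) begins 54 mm behind the grasp point. The pads swing forward as they close: fully open they stand 13 mm farther back than shut.
Start: joints at [-1.386, 0.313, 1.498, -0, 1.331, -0.223], TCP at [208.198, -481.959, 231.294] pointing down, gripper open.
Joint ranges: [-2.94, 2.94], [-0.97, 2.17], [0.19, 2.56], [-1.23, 4.37], [0.02, 3.11], [-2.88, 2.88]. Speed limits (rad/s): [2.39, 2.39, 3.01, 3.14, 3.14, 3.14].

### API

Orientations are given as a unit quaternion [w, x, y, z].
In Python, from rig import readout, cams, workorder, spotter, ctrl gives the robot as it stands.
- The arm moves only by the tool step_arm, never from a script. Its argument "plan" is text: rows parted by semicolons, each of 5 numbers parted by spaces: the shift along the tool's x, y, z in cm, then the turn about the tool's z in degrees, then the opening in per cent of the stroke, from 0 (shut) to 100 (fully open). In form: x y z twist gripper; .... A call has 1 to 10 rows; each row is the pose to reach, as a shift and turn from the pose commanded when the call began, along the tool's axes at that moment; what a row does not reach only later rows make up. A row lasts 1/10 s, in which the tool goes at most 50 mm and 8.59 degrees, less where a joint would pass 70% of its speed; a pose out of reach is approached as far as the arm can. A call with a gripper value outside its range is refused whole. The fingers move at their own pace and stop on an object; "grip_force" is the grip in N (left out, the last holds). Time passes only in rows, so rows that repeat a pose let the fingers close. It gives the time, the measured TCP pose, the force and the opening at its end, in the units of the state.
- readout.sense(): the state, without advancing time (a new reading comes with each control period).
- cams.capture(name): name is "scene" or "top" or "wrist"; returns (picture, depth): 480x640x3 uint8, red, green, blue; 480x640 float32, mm along the optical axis (not along the pixel's ray), 0 where there is no reading.
- cams.camera_info(name): a dict with "vfov" (degrees; the focal length in pixels is half the picture's height over the tangent of half this angle, whatever the lens; pixels are square), "cx", "cy" (the principal point, pixels), "k1" (the pictures are not rectified: a ray, as slopes to the right and down, at radius r is drawn at 1 + k1 r^2 times it, then the intrinsics apply), "rvec" (rotation vector, rad) and "tvec" (3), from world to camera coordinates, as OpenCV has them. Camera axes: x right, y down, z forward; pixel columns grow to the right and rows downward; lengths in mm; the calibration is good to about 2 mm. A picture is of the moment at which its call begins: read the wrist's pose just before it. camera_info takes no time and is no camera call; for the wrist camera it gives the pose at the moment of the call.
- workorder.finish_job(): hands the job in, once; it reports no verdict.
Trained networks look in the newest picture that a camera, given by its name, has taken for a name from the list of things; names that differ only in an ending like _2 or _b are one class to them, and where a whole thing is asked for, a point or a joint stands for the part that bears it (a point fixed in the world has none). Each returns a list of dicts, best first, with "conf" (0 to 1); they miss things now and then, are a little off and sometimes report something else, mostly with a low value. They report only what shows in the picture. A call takes as long as a camera call. They do not tell look-alikes from the thing itself.
- spotter.regions_of(camera, target): "pixels" (480x640 bool, what is visible of it) and "extent" ([centre column, centre row, width, height] in pixels, round what is visible of it).
The state is a dict: "time_s": time; "joints": joint angles; "dq": joint speeds; "tau": joint torques, N m; "eef_pos": TCP position; "ee_rot": TCP orientation; "force": force on the tool from outside, world axes, zero at the start; "wrist_torque": the same for the moment, N m; "grip_width": opening from 0.0 (shut) to 1.0 (fully open).
Only numpy, scipy, OpenCV 4.12 (cv2) and the standard library are available. Lean on these libraries where they do the work, as an engineer would, in place of code of your own. Each camera call takes 0.05 s, during which the arm holds its last target. There are 200 camera calls.

### The job

Pull the larger of the two cast plaster ears straight up out of the drilled drying block, carry it clear over the things on the bench and offer it up to the horse's head: hold it upright above the bare ear seat, its hollow side facing the way the muzzle points and its two steel pins over the seat's two holes, with the pin tips about 1 cm above the seat, so that I can brush glue into the joint. Neither the ear nor the gripper may touch the head or its board, and everything else stays where it is. Finish while still holding the ear there, quite still; do not lower it into the holes and do not let go.

Things in the scene. Friction and masses are not known exactly. Their poses are not given: they have to be found in the camera images.
- ear: The larger loose ear, the one to use: leaf-shaped white plaster, 85 mm tall, 48 wide (y), about 60 g. Origin at the centre of its flat foot (22 x 40 mm); z up to the tip, +x to the hollow front. In its middle (y within 10 mm, z 26 to 64) back and hollow are upright flat faces at x = -11 and +1 mm; side rims reach x = +8 mm. Tip leans 7 mm to +y. Starts upright in the drying block, foot on its top
- ear_pins (a point): Point midway between the larger ear's two pin tips, 15 mm below the centre of its foot; axes as ear. The steel pins, 6 mm thick, stick out 15 mm below the foot at y = -11 and +11 mm. In the block they sit loosely in holes (1.5 mm all round): straight up 15 mm and the ear is free
- ear_front (a point): Point 20 mm in front of the hollow side of the larger ear (ear x = +20 mm, z = 45 mm); tells which way the hollow faces
- small_ear: The smaller loose ear (a foal's), 60 mm tall, 34 mm wide, same shape and pins, standing in the other end pair of holes of the block, 140 mm from the larger ear's place. Leave it. Origin at the centre of its foot
- rack: Fixed drilled drying block of pale wood, 100 x 230 x 35 mm (x, y, z). Origin at the centre of its underside. Flat top with three pairs of holes 9 mm wide, 20 mm deep, at x = 0, y = -70, 0 and +70 mm (22 mm apart along y). The ears stand in the two end pairs (which in which varies), their x along the block's x
- horse: White plaster horse's head, fixed on a plaster board (x -130 to 170, y -110 to 110 mm, 14 mm thick). Origin on the bench; +x to the muzzle, +y to the horse's left. Head up to 134 mm wide, 165 mm high at x = -30, falling to the muzzle at x = 158 mm. Right ear already fitted: foot at (-55, -42, 172) mm, tip 257 mm above the bench, shape as the larger loose ear. Left ear missing
- seat (a point): Centre of the flat top of the bare left ear seat: oval boss 33 (x) by 49 mm (y), 172 mm above the bench, at (-55, +42, 172) mm in horse; axes as horse. Two upright blind holes 9 mm wide, 20 mm deep, at y = -11 and +11 mm from it, for the pins
- mould: Closed two-part plaster mould with two black rubber bands, 200 x 88 x 110 mm (x, y, z), 1.8 kg, loose, standing between the block and the head. Origin at the centre of its underside
- spray: White spray bottle with red collar and trigger, 80 x 60 mm at its foot, 240 mm tall, loose. Origin at the centre of its underside
- bowl: Black rubber mixing bowl, 124 mm across the rim, 62 mm high, loose. Origin at the centre of its underside
- jar: Amber glass jar with black lid, 54 mm across, 72 mm high, loose, beyond the drying block. Origin at the centre of its underside
- sander: Cork sanding block, 100 x 55 x 32 mm, loose, on the robot's side of the drying block. Origin at the centre of its underside
- knife: Small plaster knife, 149 mm long, 12 mm thick wooden handle, lying loose on the plaster board along the right cheek of the head. Origin near its middle, on its underside; x along it to the blade
- brush: Flat brush with a wooden handle, 190 mm long, 20 mm high, lying loose along the top of the mould (so up to 125 mm above the bench). Origin under its middle; x along it to the bristles
There are look-alikes about, which are no part of the job. What is shaped like the ear but green or purple is not meant.

How it is judged (in metres and radians):
On the way:
1. the larger ear is held in the gripper, pulled out of the block: pin tips more than 25 mm above its top, touching it no more (z of ear_pins in the frame of rack above 0.06 m and contact force between ear and rack below 0.05 N and contact force between ear and the fingers above 0.3 N), for 0.2 s.
At the end, for the whole second after the job is handed in: The larger ear hovers in the gripper over the bare seat: pin tips' midpoint within 6 mm of the seat's centre seen from above and 3 to 20 mm above it, turned with the head within 8 degrees, hollow side to the muzzle, upright within 7 degrees, still, not touching the head (horizontal distance between ear_pins and seat below 0.006 m and z of ear_pins in the frame of seat between 0.003 and 0.02 m and angle between the x axis of ear and the x axis of horse, either way round below 0.14 rad and x of ear_front in the frame of seat above 0 m and angle between ear's own z axis and vertical below 0.12 rad and contact force between ear and the fingers above 0.3 N and contact force between ear and horse below 0.05 N and linear speed of ear below 0.015 m/s and angular speed of ear below 0.15 rad/s); the arm keeps its last pose, push and grip.
It fails at once if the ear touches the head or its board (contact force between ear and horse above 0.5 N).
It fails at once if the gripper or arm touches the head or its board (contact force between any of the fingers, the arm and horse above 1 N).
It fails at once if another thing on the bench is moved by more than 20 mm (distance of any of small_ear, mould, spray, bowl, jar, sander, knife, brush from where it was at the start of the episode above 0.02 m).
It also fails if it takes over 54 s, if anything falls off the work surface, if the arm or the gripper's body presses on something with over 40 N, if the wrist force passes 120 N, or if a joint passes its speed limit or range.

## Working session

There is one attempt and no reset: what is moved stays moved. The work goes in short steps, Python scripts to look and compute and a tool call to move; the robot and the scene stay as the last step left them, time stands still between calls to the robot, and variables do not carry over. Pictures are saved under pics/ and viewed, about 8 in all and at most 12, crops included, and the job is handed in when it is done.

Besides the shell and the picture viewer there is one more tool, called after "Request:" as name(argument=value, ...) on one line, values as JSON. step_arm: Moves the arm, as the interface text tells. Its arguments: {"type":"object","properties":{"plan":{"type":"string"},"grip_force":{"type":"number"}},"required":["plan"]}

```bash
mkdir -p pics; cat > h.py <<'E'
import numpy as np, cv2
from rig import readout, cams, workorder, spotter, ctrl
def info(n):
    c=cams.camera_info(n); f=240/np.tan(np.radians(c['vfov'])/2)
    K=np.array([[f,0,c['cx']],[0,f,c['cy']],[0,0,1.]]); D=np.array([c['k1'],0,0,0.])
    R=cv2.Rodrigues(np.array(c['rvec'],float))[0]; t=np.array(c['tvec'],float).reshape(3)
    return K,D,R,t
def world(n,depth,ci=None):
    K,D,R,t=ci or info(n)
    v,u=np.mgrid[0:480,0:640].astype(float)
    p=cv2.undistortPoints(np.stack([u.ravel(),v.ravel()],1)[:,None],K,D)[:,0]
    z=depth.ravel().astype(float)
    P=np.c_[p*z[:,None],z]
    W=(P-t)@R; W[z<=0]=np.nan
    return W.reshape(480,640,3)
def proj(n,P,ci=None):
    K,D,R,t=ci or info(n)
    return cv2.projectPoints(np.atleast_2d(np.array(P,float)),cv2.Rodrigues(R)[0],t,K,D)[0][:,0]
def save(n,img): cv2.imwrite('pics/'+n+'.png',img[...,::-1])
E
python3 - <<'E'
from h import *
s=readout.sense(); print(s['time_s'],s['eef_pos'],s['ee_rot'],ctrl.hold_point_z)
for n in('scene','top'):
    im,d=cams.capture(n); save(n,im); np.savez('/tmp/'+n,im=im,d=d); W=world(n,d)
    for t in('ear','small_ear','rack','horse','mould','spray','bowl','jar','brush','sander'):
        for r in spotter.regions_of(n,t)[:3]:
            q=W[r['pixels']]; q=q[~np.isnan(q[:,0])]
            print(n,t,round(r['conf'],2),np.round(r['extent']),np.round(np.median(q,0)) if len(q) else '',np.round(np.percentile(q,2,axis=0)),np.round(np.percentile(q,98,axis=0)))
E
```

```text
0.0 [ 208.1452066  -481.68233923  230.72721703] [-6.76083786e-04  9.79283864e-01  2.02491125e-01 -1.09941249e-06] 18.700000000000003
scene ear 0.98 [240. 377.  48.  22.] [ 745. -246.   17.] [ 721. -289.    0.] [ 770. -208.   22.]
scene ear 0.59 [157. 276.  23.  27.] [ 501. -347.   73.] [ 493. -369.   41.] [ 512. -329.  117.]
scene ear 0.55 [137. 244.  34.  27.] [ 352. -390.   15.] [ 323. -430.    1.] [ 369. -352.   22.]
scene small_ear 0.76 [228. 285.  19.  21.] [ 557. -218.   55.] [ 525. -235.   32.] [ 565. -202.   91.]
scene rack 0.63 [196. 292. 116.  50.] [ 540. -278.   34.] [ 469. -396.    3.] [ 609. -174.   39.]
scene horse 0.57 [434. 221. 124. 155.] [591. 230.  74.] [442. 154.   9.] [714. 354. 209.]
scene mould 0.6 [328. 267.  69. 111.] [618. -20. 103.] [494. -44.  11.] [686.  38. 109.]
scene spray 0.69 [371. 331.  55.  85.] [804.  -7. 138.] [758. -28.  12.] [834.  27. 241.]
scene bowl 0.63 [305. 195.  53.  44.] [357.  23.  33.] [320. -36.   7.] [435.  73.  64.]
scene jar 0.79 [184. 339.  32.  38.] [ 652. -335.   69.] [ 620. -358.   10.] [ 665. -312.   75.]
scene brush 0.18 [43
[... 764 characters left out ...]
] [565. -13. 104.] [485. -40.  86.] [677.  43. 112.]
top spray 0.95 [310. 131.  18.  58.] [768.   5. 140.] [743. -24.  19.] [830.  32. 242.]
top spray 0.2 [306. 215.  18.  75.] [605.  23. 122.] [494.   2. 114.] [672.  40. 130.]
top jar 0.53 [432. 194.  20.  18.] [ 633. -329.   67.] [ 611. -354.   -0.] [ 659. -310.   77.]
top jar 0.45 [398. 272.  38.  39.] [ 417. -230.   30.] [ 373. -273.    3.] [ 464. -185.   40.]
top brush 0.6 [307. 216.  16.  73.] [603.  22. 122.] [494.  -0. 101.] [672.  42. 130.]
top sander 0.81 [397. 273.  38.  35.] [ 417. -229.   30.] [ 373. -273.    8.] [ 461. -185.   40.]
top sander 0.61 [415. 236.  88.  60.] [ 525. -278.   33.] [ 449. -388.    0.] [ 598. -172.   43.]
```

View pics/scene.png

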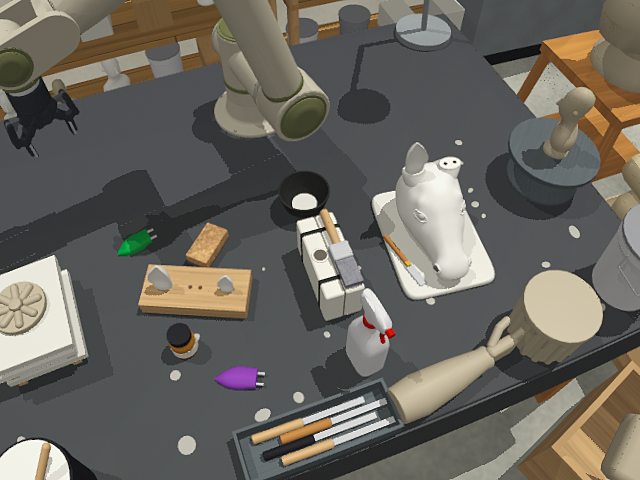

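View pics/top.png

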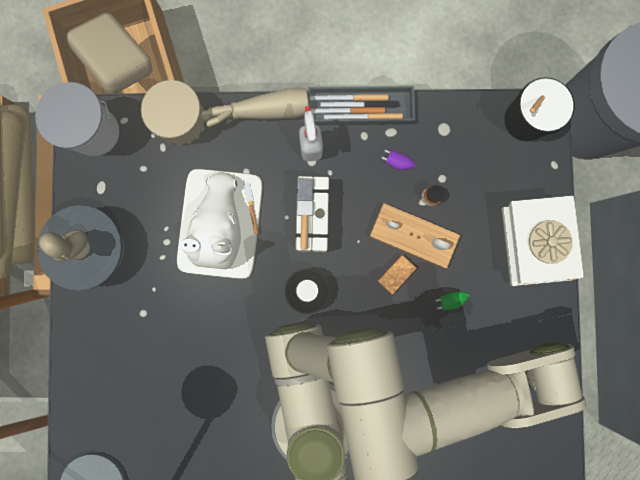

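```bash
python3 - <<'E'
from h import *
A={n:np.load(f'/tmp/{n}.npz') for n in('scene','top')}
def crop(n,x0,x1,y0,y1): return cv2.resize(A[n]['im'][y0:y1,x0:x1],(400,300),interpolation=cv2.INTER_CUBIC)
save('crops',np.vstack([np.hstack([crop('scene',130,250,240,330),crop('scene',390,490,140,215)]),np.hstack([crop('top',365,465,195,270),crop('top',170,270,210,285)])]))
for n in A:
    W=world(n,A[n]['d']); x,y,z=np.moveaxis(W,-1,0)
    def rect(name,m):
        q=W[m]; 
        # largest blob
        k,l,st,_=cv2.connectedComponentsWithStats(m.astype(np.uint8)); i=1+np.argmax(st[1:,4]); q=W[l==i]
        print(n,name,len(q),cv2.minAreaRect(q[:,:2].astype(np.float32)),np.median(q[:,2]))
    rect('rack',(z>31)&(z<39)&(x>430)&(x<620)&(y>-410)&(y<-150))
    rect('board',(z>9)&(z<60)&(x>380)&(x<760)&(y>110)&(y<400))
    rect('seat',(z>168)&(z<176)&(x>380)&(x<560)&(y>200)&(y<350))
    for nm,m in(('large',(z>60)&(x>480)&(x<530)&(y>-390)&(y<-310)),('small',(z>50)&(x>530)&(x<580)&(y>-245)&(y<-195)),('rear',(z>180)&(x>400)&(x<560)&(y>120)&(y<300))):
        q=W[m]; print(n,nm,len(q),q.mean(0).round(1),q[np.argmax(q[:,2])].round(1), np.round(cv2.fitLine(q[:,:2].astype(np.float32),2,0,.01,.01).ravel(),2))
E
```

```text
scene rack 3601 ((525.1199340820312, -283.4786682128906), (232.06101989746094, 104.86992645263672), 66.55743408203125) 34.95692869068781
scene board 5197 ((569.8333129882812, 262.2957763671875), (224.34695434570312, 298.8987121582031), 82.96092224121094) 14.478254691911777
scene seat 224 ((501.8128356933594, 313.26458740234375), (49.12461853027344, 36.85696029663086), 87.82804107666016) 171.67134281874291
scene large 280 [ 500.7 -345.4   87.2] [ 503.6 -342.1  121.5] [ 3.8000e-01  9.2000e-01  5.0066e+02 -3.4538e+02]
scene small 144 [ 556.7 -218.3   69.4] [ 561.  -214.    94.3] [ 3.8000e-01  9.2000e-01  5.5666e+02 -2.1830e+02]
scene rear 459 [492.2 229.4 212.3] [491.5 225.  256.6] [1.3000e-01 9.9000e-01 4.9216e+02 2.2941e+02]
top rack 1812 ((524.819091796875, -281.7477111816406), (228.87454223632812, 101.09152221679688), 66.17100524902344) 34.33572871069724
top board 3398 ((567.9873657226562, 264.88531494140625), (224.89434814453125, 298.521484375), 83.1321029663086) 14.15465020118971
top seat 163 ((498.8300476074219, 315.5772399902344), (40.636512756347656, 42.029747009277344), 30.609006881713867) 171.51806240615875
top large 124 [ 496.1 -340.5   94.7] [ 502.5 -338.2  124. ] [ 4.6000e-01  8.9000e-01  4.9609e+02 -3.4054e+02]
top small 57 [ 551.7 -216.1   78.5] [ 554.  -214.    95.9] [ 3.8000e-01  9.2000e-01  5.5175e+02 -2.1610e+02]
top rear 138 [487.6 228.8 231. ] [488.4 221.8 262.1] [1.7000e-01 9.9000e-01 4.8755e+02 2.2877e+02]
```

View pics/crops.png

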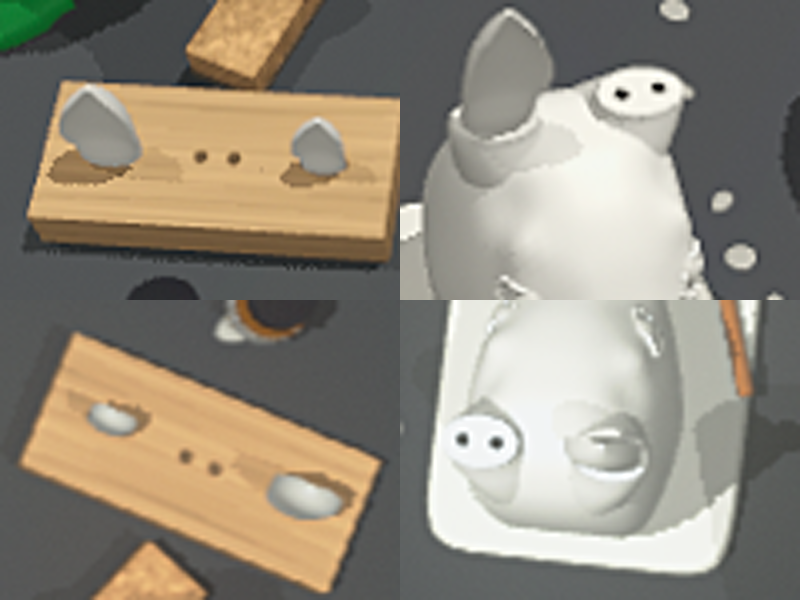

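The scene holds four ear-like things: large white at scene (157,276), small white at (228,285), green at (137,244) and purple at (240,377). The large white one in the block is 85 mm tall (top at z≈120), so it is the one meant. I think its hollow faces away from the robot, and the tip lean agrees. The seat's two holes show at scene ≈(448,162). I'm moving above the ear to confirm with the wrist camera.

Request:
step_arm(plan="31.5 -1.3 1 -43 100;31.5 -1.3 1 -43 100;31.5 -1.3 1 -43 100;31.5 -1.3 1 -43 100;31.5 -1.3 1 -43 100;31.5 -1.3 1 -43 100;31.5 -1.3 1 -43 100;31.5 -1.3 1 -43 100;31.5 -1.3 1 -43 100;31.5 -1.3 1 -43 100", grip_force=40)

```text
time_s: 2.1
eef_pos: [491.1, -346.1, 221.5]
ee_rot: [0.0, 0.837, 0.547, -0.0]
force: [-0.3, -0.9, -0.2]
grip_width: 0.998
```

```bash
python3 - <<'E'
from h import *
s=readout.sense(); print(s['time_s'],s['eef_pos'],s['ee_rot'],s['force'])
ci=info('wrist'); print('campos',-ci[2].T@ci[3],ci[2][2])
im,d=cams.capture('wrist'); save('w1',im); np.savez('/tmp/w1',im=im,d=d)
W=world('wrist',d,ci)
x,y,z=np.moveaxis(W,-1,0)
for nm,m in (('rack',(z>31)&(z<39)&(x>430)&(x<620)&(y>-410)&(y<-150)),):
    q=W[m];print(nm,len(q),cv2.minAreaRect(q[:,:2].astype(np.float32)),np.median(q[:,2]))
for lo in range(40,125,10):
    q=W[(z>lo)&(z<lo+10)&(abs(x-497)<35)&(abs(y+346)<40)]-[496.9,-346.4,0]
    e=q[:,:2]@np.array([[.916,.402],[-.402,.916]]) # ear x,y
    if len(e): print(lo,len(e),np.percentile(e,[2,50,98],axis=0).round(1).tolist())
E
```

```text
2.1 [ 491.11407129 -346.0618607   221.4875343 ] [ 8.65283902e-05  8.37422652e-01  5.46555829e-01 -1.42790520e-04] [-0.32371842 -0.87739687 -0.21242442]
campos [ 516.85071119 -286.07786173  364.77980879] [-0.10464178 -0.23785674 -0.96564707]
rack 34484 ((525.0386352539062, -298.7928466796875), (187.91387939453125, 219.0652618408203), 2.6236886978149414) 35.63758286712375
40 60 [[-9.6, -13.4], [9.4, -3.8], [11.8, 19.1]]
50 28 [[-9.7, -9.4], [-5.2, 15.8], [8.6, 20.6]]
60 27 [[-9.5, 4.9], [-3.8, 18.4], [4.2, 22.5]]
70 49 [[-8.8, 9.1], [-0.4, 21.6], [8.5, 22.9]]
80 125 [[-8.6, -22.2], [0.7, 20.4], [8.0, 22.8]]
90 353 [[-9.2, -19.0], [-1.5, 11.2], [8.0, 21.3]]
100 557 [[-7.9, -12.6], [-1.5, 7.0], [7.7, 18.2]]
110 443 [[-4.1, -5.0], [1.3, 6.0], [6.8, 13.4]]
120 30 [[1.8, 3.2], [3.0, 5.8], [5.0, 7.8]]
```

View pics/w1.png

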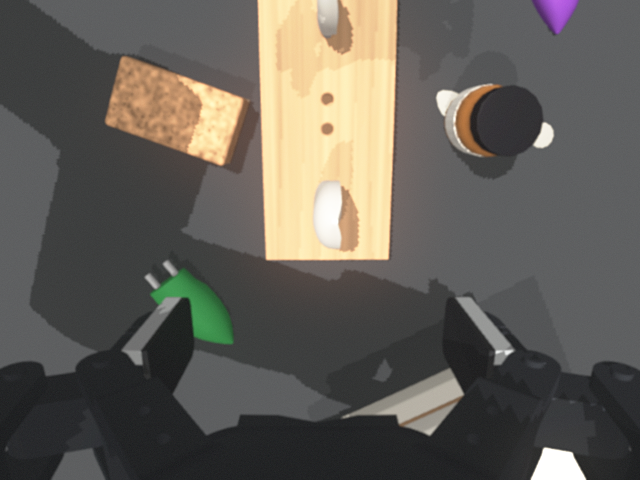

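The wrist view shows the large ear at (328,215), with its hollow side to the right (away from the robot, +x) and its back to the left. The jaws are parallel to the block. I'm descending.

Request:
step_arm(plan="0.2 0.1 4 0 100;0.2 0.1 8 0 100;0.2 0.1 12 0 100;0.2 0.1 15 0 100;0.2 0.1 16 0 100;0.2 0.1 16 0 100;0.2 0.1 16 0 100")

```text
time_s: 2.85
eef_pos: [494.3, -344.6, 63.1]
ee_rot: [0.001, 0.837, 0.547, 0.0]
force: [-0.2, 0.4, 0.6]
grip_width: 1.002
```

Request:
step_arm(plan="0 0 0 0 50;0 0 0 0 20;0 0 0 0 0;0 0 0 0 0;0 0 0 0 0;0 0 0 0 0;0 0 0 0 0;0 0 0 0 0;0 0 0 0 0;0 0 0 0 0", grip_force=40)

```text
time_s: 3.85
eef_pos: [494.1, -343.8, 61.5]
ee_rot: [0.0, 0.837, 0.547, 0.0]
force: [1.5, 0.6, 3.6]
grip_width: 0.191
```

```bash
python3 - <<'E'
from h import *
s=readout.sense(); print(s['time_s'],s['eef_pos'],s['grip_width'],s['force'],s['wrist_torque'])
ci=info('wrist')
im,d=cams.capture('wrist'); save('w2',im)
E
```

```text
3.85 [ 494.09757101 -343.78298023   61.53437771] 0.19061929697433735 [1.51441466 0.55127938 3.57492547] [-0.03545898 -0.19855207  0.00443442]
```

View pics/w2.png

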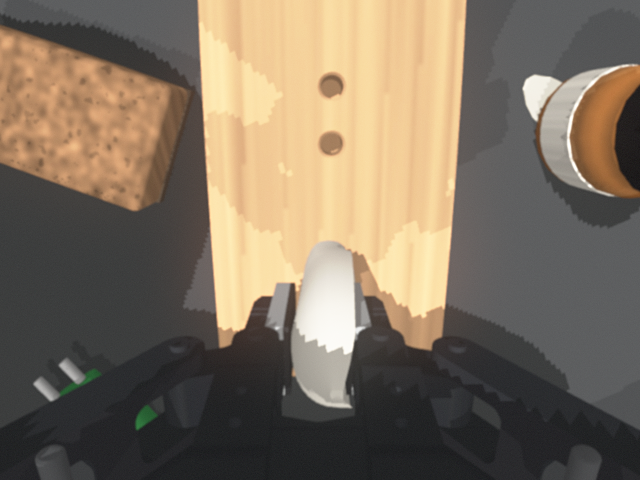

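The pads hold the ear squarely at (325,320) and nothing else is near. I'm pulling it straight up.

Request:
step_arm(plan="0 0 -0.5 0 0;0 0 -1 0 0;0 0 -1.5 0 0;0 0 -2 0 0;0 0 -2.5 0 0;0 0 -3.5 0 0;0 0 -5 0 0;0 0 -5 0 0;0 0 -5 0 0;0 0 -5 0 0")

```text
time_s: 4.9
eef_pos: [493.7, -343.4, 110.6]
ee_rot: [-0.001, 0.837, 0.547, -0.0]
force: [-0.6, 0.7, -1.1]
grip_width: 0.185
```

```bash
python3 - <<'E'
from h import *
s=readout.sense(); print(s['time_s'],s['eef_pos'],s['ee_rot'],s['grip_width'],s['force'],s['wrist_torque'])
sc,d=cams.capture('scene'); a=cv2.resize(sc[215:305,110:230],(400,300),interpolation=cv2.INTER_CUBIC)
w,_=cams.capture('wrist'); b=cv2.resize(w,(400,300)); save('lift',np.hstack([a,b]))
E
```

```text
4.9 [ 493.67247786 -343.40843507  110.64534593] [-5.77068286e-04  8.36928674e-01  5.47311653e-01 -1.24492437e-04] 0.18455897768616134 [-0.56354698  0.65589822 -1.09897174] [-0.01848277  0.08765842 -0.03003516]
```

View pics/lift.png

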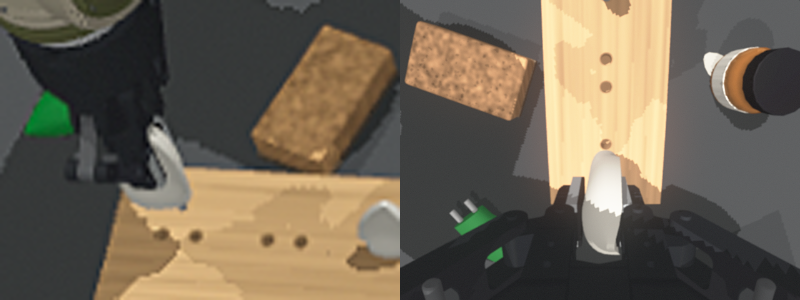

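The ear is out and held, with about 1 N of weight on the gripper. I'm raising it high and carrying it over.

Request:
step_arm(plan="0 0 -4 0 0;0 0 -8 0 0;0 0 -12 0 0;0 0 -16 0 0;0 0 -20 0 0;0 0 -23 0 0;3 -1.3 -23 -1 0;7 -3 -23 -3 0;11 -4.8 -23 -5 0;15 -6.5 -23 -7 0")

```text
time_s: 6.0
eef_pos: [494.1, -178.6, 340.9]
ee_rot: [-0.0, 0.802, 0.598, -0.0]
force: [-0.1, -0.2, -0.0]
grip_width: 0.192
```

Request:
step_arm(plan="4 -1.1 0 -2 0;8 -2.2 0 -4 0;12 -3.5 0 -6 0;16 -4.7 0 -8 0;20 -6 0 -9.6 0;24 -7.2 0 -9.6 0;26 -7.8 0 -9.6 0;26 -7.8 0 -9.6 0;26 -7.8 0 -9.6 0")

```text
time_s: 6.9
eef_pos: [494.2, 91.1, 341.0]
ee_rot: [-0.0, 0.749, 0.663, -0.0]
force: [-0.1, 0.1, -0.6]
grip_width: 0.194
```

Request:
step_arm(plan="4 0 0 0 0;8 0 0 0 0;9 0 0 0 0;9 0 0 0 0;9 0 0 0 0")

```text
time_s: 7.4
eef_pos: [505.5, 179.1, 341.2]
ee_rot: [0.0, 0.75, 0.662, -0.0]
force: [-0.6, 0.2, -0.1]
grip_width: 0.186
```

```bash
python3 - <<'E'
from h import *
s=readout.sense(); print(s['time_s'],s['eef_pos'],s['ee_rot'],s['grip_width'],s['force'])
ci=info('wrist'); im,d=cams.capture('wrist'); W=world('wrist',d,ci); np.savez('/tmp/w3',im=im,d=d)
p=proj('wrist',[[500,314,172]],ci)[0]; print(p)
x,y,z=np.moveaxis(W,-1,0)
m=(abs(z-172)<4)&(abs(x-500)<30)&(abs(y-314)<40)
q=W[m]; r=cv2.minAreaRect(q[:,:2].astype(np.float32)); print(len(q),r,np.median(q[:,2]))
g=cv2.cvtColor(im,cv2.COLOR_RGB2GRAY)
# dark holes near seat
u,v=p.astype(int); R=60
sub=g[max(v-R,0):v+R,max(u-R,0):u+R]; k,l,st,c=cv2.connectedComponentsWithStats((sub<90).astype(np.uint8))
K,D,Rm,t=ci; C=-Rm.T@t
for i in range(1,k):
    if 8<st[i,4]<600:
        px=c[i]+[max(u-R,0),max(v-R,0)]; n=cv2.undistortPoints(px.reshape(1,1,2),K,D)[0,0]; dr=Rm.T@np.array([n[0],n[1],1]); print('hole',px.round(1),st[i],(C+dr*(172-C[2])/dr[2]).round(1))
save('w3',im)
E
```

```text
7.4 [505.45443234 179.13596224 341.15881067] [ 1.07293503e-04  7.49603358e-01  6.61887239e-01 -2.78363155e-04] 0.1862095776110013 [-0.55005637  0.24701659 -0.13945912]
[287.04704796  21.44453397]
2682 ((498.0771484375, 309.2154846191406), (39.06268310546875, 37.122013092041016), 83.53147888183594) 172.6548947167819
hole [227.8   2.6] [ 0  0  4  8 18] [461.3 331.9 172. ]
hole [284.6   3.3] [53  0 10  9 75] [499.9 326.  172. ]
hole [285.3  36.2] [54 31 10 11 82] [497.5 304.5 172. ]
```

View pics/w3.png

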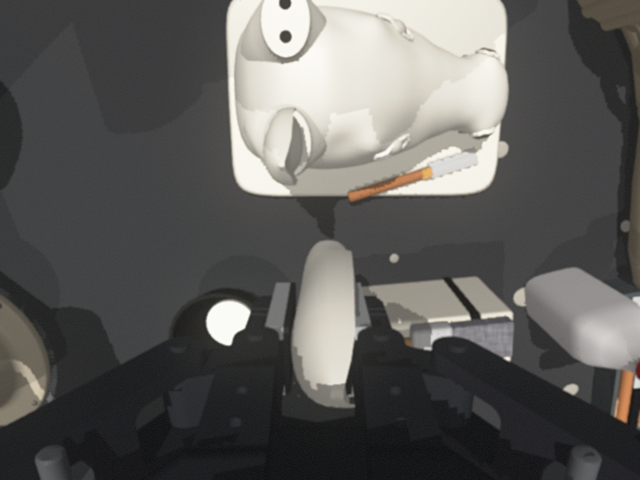

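The seat holes are at (285,3) and (285,36), 21.6 mm apart with heading 83.6°, which matches the seat estimate of (499,315). I'm moving over the seat while high, then down part way.

Request:
step_arm(plan="4 -0.8 0 0 0;8 -1.7 0 0 0;12 -2.5 0 0 0;13.5 -2.8 0 0 0;13.5 -2.8 0 0 0;13.5 -2.8 3 0 0;13.5 -2.8 6 0 0;13.5 -2.8 8 0 0;13.5 -2.8 9 0 0;13.5 -2.8 9 0 0")

```text
time_s: 8.45
eef_pos: [494.2, 316.6, 250.7]
ee_rot: [-0.0, 0.75, 0.662, -0.001]
force: [-0.3, -0.8, -0.7]
grip_width: 0.19
```

```bash
python3 - <<'E'
from h import *
s=readout.sense(); print(s['time_s'],s['eef_pos'],s['ee_rot'],s['grip_width'],s['force'])
th=2*np.arctan2(s['ee_rot'][2],s['ee_rot'][1]); print(np.degrees(th))
im,d=cams.capture('scene'); np.savez('/tmp/s4',im=im,d=d); W=world('scene',d)
x,y,z=np.moveaxis(W,-1,0)
ux=np.array([np.sin(th),-np.cos(th)]);uy=np.array([np.cos(th),np.sin(th)])
B=np.c_[ux,uy]; S=np.array([499,315])
for lo in range(176,320,8):
    q=W[(z>lo)&(z<lo+8)&(abs(x-499)<40)&(abs(y-315)<35)]
    if len(q)>3: print(lo,len(q),np.percentile((q[:,:2]-S)@B,[3,50,97],axis=0).round(1).tolist())
q=proj('scene',[[499,315,172]])[0].astype(int)
o=np.array(s['eef_pos']); f=lambda X,Y,Z:[*(o[:2]+ux*X+uy*Y),o[2]+Z]
# predicted pin tips (world) and seat holes overlay
pts=proj('scene',[f(5,-1.3-11,-41.5),f(5,-1.3+11,-41.5),[*(S-11*uy),172],[*(S+11*uy),172]]); x0,y0=q[0]-50,q[1]-65
c=cv2.resize(im[y0:y0+75,x0:x0+100],(800,600),interpolation=cv2.INTER_CUBIC)
for i,p in enumerate(pts):
    cv2.circle(c,tuple(int(k) for k in ((p-[x0,y0]+.5)*8)),4,(255,0,0) if i<2 else (0,160,0),1)
save('s4',c)
E
```

```text
8.45 [494.21081149 316.5619932  250.69623841] [-1.85365965e-04  7.49709564e-01  6.61766469e-01 -8.22238610e-04] 0.18983469338932812 [-0.31041575 -0.77838681 -0.65811964]
82.869502464724
208 13 [[-1.6, -14.7], [0.8, -12.0], [2.7, 9.9]]
224 45 [[-3.0, -20.6], [7.9, -6.8], [10.6, 12.4]]
232 66 [[1.1, -21.6], [6.2, -1.9], [10.6, 15.5]]
240 56 [[-1.5, -22.5], [3.0, -9.5], [8.2, 18.0]]
248 36 [[-1.9, -23.5], [2.8, -8.9], [8.1, 21.6]]
256 58 [[-0.9, -26.6], [3.6, -8.8], [15.7, 23.0]]
264 63 [[-18.4, -25.7], [4.1, -9.7], [16.5, 10.1]]
272 57 [[-16.9, -22.8], [8.8, -9.1], [16.6, 5.9]]
280 58 [[-19.1, -19.2], [-0.4, -9.3], [16.6, -3.6]]
288 45 [[-21.1, -13.7], [-3.8, -9.8], [16.7, 9.9]]
296 84 [[-35.1, -12.5], [9.4, -8.9], [35.4, 7.7]]
304 56 [[-36.1, -12.3], [16.3, -10.6], [40.3, 8.2]]
312 62 [[-26.4, -16.0], [15.0, -10.3], [40.7, 6.8]]
```

View pics/s4.png

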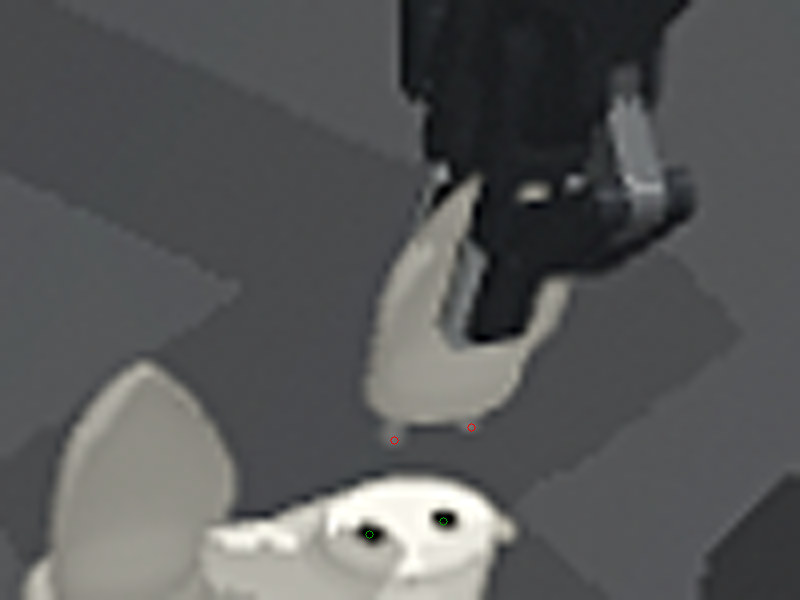

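The pins (390,440) and (465,425) lie within about 1 mm of the prediction, and the ear is upright with its hollow to the muzzle. I'm shifting 1 mm along tool x and descending 26 mm gently.

Request:
step_arm(plan="0.1 0 0.4 0 0;0.1 0 0.9 0 0;0.1 0 1.4 0 0;0.1 0 1.9 0 0;0.1 0 2.3 0 0;0.1 0 2.6 0 0;0.1 0 2.6 0 0;0.1 0 2.6 0 0;0.1 0 2.6 0 0;0.1 0 2.6 0 0")

```text
time_s: 9.5
eef_pos: [494.2, 319.0, 225.5]
ee_rot: [0.0, 0.749, 0.662, 0.0]
force: [-0.7, -0.2, -0.8]
grip_width: 0.194
```

```bash
python3 - <<'E'
from h import *
s=readout.sense(); print(s['time_s'],s['eef_pos'],s['ee_rot'],s['grip_width'],s['force'],np.abs(s['dq']).max())
th=2*np.arctan2(s['ee_rot'][2],s['ee_rot'][1])
ux=np.array([np.sin(th),-np.cos(th)]);uy=np.array([np.cos(th),np.sin(th)]); S=np.array([499,315])
o=np.array(s['eef_pos']); f=lambda X,Y,Z:[*(o[:2]+ux*X+uy*Y),o[2]+Z]
out=[]
for n in('scene','top'):
    im,d=cams.capture(n); q=proj(n,[[499,315,190]])[0].astype(int)
    pts=proj(n,[f(5,-2.3-11,-41.5),f(5,-2.3+11,-41.5),[*(S-11*uy),172],[*(S+11*uy),172]]); x0,y0=q[0]-25,q[1]-37
    c=cv2.resize(im[y0:y0+75,x0:x0+50],(400,600),interpolation=cv2.INTER_CUBIC)
    for i,p in enumerate(pts): cv2.circle(c,tuple(int(k) for k in ((p-[x0,y0]+.5)*8)),4,(255,0,0) if i<2 else (0,160,0),1)
    out.append(c); print(n,((pts-[x0,y0]+.5)*8).round())
save('s5',np.hstack(out))
E
```

```text
9.5 [494.15378107 319.02126785 225.48334262] [6.21454741e-05 7.49151274e-01 6.62398929e-01 1.53774218e-04] 0.19381512272984006 [-0.67092924 -0.2416681  -0.8174278 ] 0.0010233895704459069
scene [[173. 327.]
 [248. 314.]
 [161. 359.]
 [236. 346.]]
top [[244. 309.]
 [175. 301.]
 [255. 310.]
 [187. 302.]]
```

View pics/s5.png

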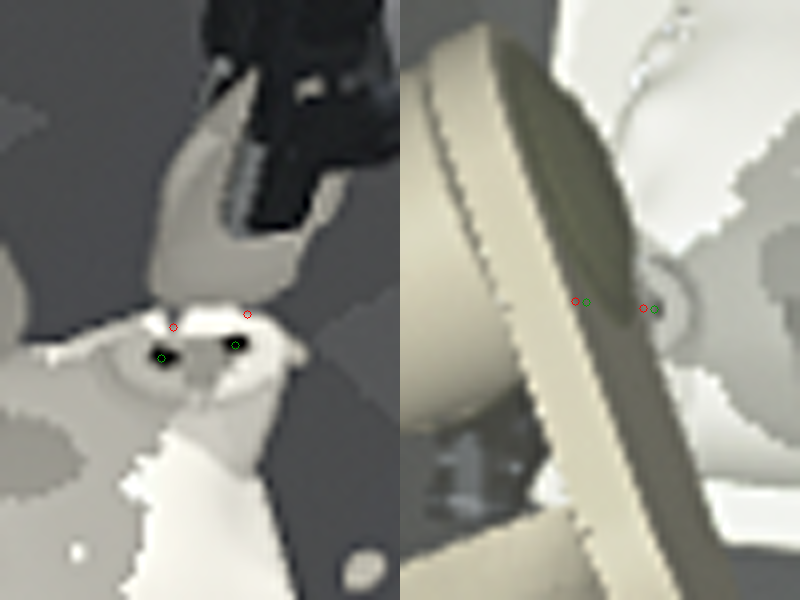

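The left pin tip at scene (172,327) is on the prediction. The estimated offset is about 1 mm horizontally with a 12 mm gap, and the arm is still, so I'm handing in.

```bash
python3 -c "
from h import *
print(workorder.finish_job())"
```

```text
the job is handed in; nothing more can be done
None
```

I pulled the larger white ear straight up out of the block, carried it high over the mould and the fitted right ear, and handed the job in at about 9.6 s. The ear is still gripped and held over the bare left seat.

**Last checks**
- **Position:** the midpoint of the pin tips is about 1 mm off the seat centre horizontally and about 12 mm above it. This comes from the arm pose and the ear's measured offset in the grip, not from seeing both pins.
- **Orientation:** the heading is within about 1° of the seat's hole line. The ear looks upright and its hollow side faces the muzzle.
- **Stillness and contact:** the arm is still (largest joint speed 0.001 rad/s). Force on the wrist is about 1 N, so there is no sign of contact with the head.

**Weak or disagreeing checks**
- **Finger opening:** it read about 16 mm (0.19 of the stroke) against the ear's 12 mm thickness, and I did not explain the difference. The grip looked square and the reading stayed steady throughout.
- **Final pictures:** only the left pin could be made out clearly. The top camera's view of the joint was blocked by the arm.
- **Other things on the bench:** I did not re-measure their positions at the end. I saw nothing disturbed in the views along the way.

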